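# Isolate a vacuum sample chamber and take its screw cap off

### The arm

A 6-joint arm with a two-finger parallel gripper is mounted at the origin on a cart in front of the work surface, level with it; the furniture and walls round the work are solid. World frame = base frame: x ahead of the robot, y to its left, z up, the work surface at z = 0. Lengths are in mm, angles in rad, forces in N, time in s.
With the tool pointing down it reaches from about 400 to 925 mm from the base axis. Payload 12.5 kg.
Tool frame: the origin (TCP) lies at the very end of the fingers, on their centre line; the grasp point (between the pads) lies 19 mm behind it; z points along the fingers, y is the direction in which the jaws open and shut (so a half turn about z gives the same grasp; the last joint's range is limited). The gripper opens to 95 mm and grips with 3 to 60 N. Pads are 20 mm wide; open, the fingers measure 119 mm over their backs; the gripper's body (75 mm by 180 mm) begins 59 mm behind the grasp point.
Start: joints at [1.165, 0.491, 1.559, -0, 1.092, -0.106], TCP at [184.564, 597.146, 214.661] pointing down, gripper open.
Joint ranges: [-3.1, 3.1], [-0.84, 2.19], [0.05, 2.79], [-1.13, 4.28], [0.06, 2.93], [-2.69, 2.69]. Speed limits (rad/s): [2.22, 2.22, 2.79, 3.14, 3.14, 3.14].

### API

Orientations are given as [roll, pitch, yaw] about the fixed x, y, z axes, in that order (R = Rz(yaw) Ry(pitch) Rx(roll)).
In Python, from cell import env, read_camera, get_calibration gives the robot as it stands.
- The arm moves only by the tool arm_command, never from a script. Its argument "targets" is a list of rows, each a list of 3 entries, a list of its own where there are three numbers: the turn, a rotation vector about the tool's x, y, z in rad, then the shift along the tool's x, y, z in m, then the closure in counts, from 0 (fully open) to 255 (shut). In form: [[[rx, ry, rz], [tx, ty, tz], fingers], ...]. A call has 1 to 8 rows; each row is the pose to reach, as a shift and turn from the pose commanded when the call began, along the tool's axes at that moment; what a row does not reach only later rows make up. A row lasts 1/10 s, in which the tool goes at most 50 mm and 8.59 degrees, less where a joint would pass 70% of its speed; a pose out of reach is approached as far as the arm can. A call with a gripper value outside its range is refused whole. The fingers move at their own pace and stop on an object; the grip force is fixed at half the most. Time passes only in rows, so rows that repeat a pose let the fingers close. It gives the time, the measured TCP pose, the force and the opening at its end, in the units of the state.
- env.state(): the state, without advancing time (a new reading comes with each control period).
- read_camera(name): name is "scene" or "top" or "wrist"; returns (picture, depth): 480x640x3 uint8, blue, green, red; 480x640 float32, mm along the optical axis (not along the pixel's ray), 0 where there is no reading.
- get_calibration(name): a dict with "vfov" (degrees; the focal length in pixels is half the picture's height over the tangent of half this angle, whatever the lens; pixels are square), "cx", "cy" (the principal point, pixels), "world_from_camera" (4x4, takes a point from camera to world coordinates). Camera axes: x right, y down, z forward; pixel columns grow to the right and rows downward; lengths in mm; the calibration is good to about 2 mm. A picture is of the moment at which its call begins: read the wrist's pose just before it. get_calibration takes no time and is no camera call; for the wrist camera it gives the pose at the moment of the call.
- env.job_done(): hands the job in, once; it reports no verdict.
The state is a dict: "t": time; "joints": joint angles; "qvel": joint speeds; "tau": joint torques, N m; "eef_pos": TCP position; "tcp_rot": TCP orientation; "ft_force": force on the tool from outside, world axes, zero at the start; "moment": the same for the moment, N m; "opening": opening from 0.0 (shut) to 1.0 (fully open).
Only numpy, scipy, OpenCV 4.12 (cv2) and the standard library are available. Lean on these libraries where they do the work, as an engineer would, in place of code of your own. Each camera call takes 0.05 s, during which the arm holds its last target.

### The job

Push the red valve knob that stands pulled out fully home and leave the other one home. Then unscrew the chamber's blue cap (anticlockwise, with as many fresh grips as it takes), lift it clear without wrenching it, and set it gently in the petri dish, flat on the dish's floor near the middle, the same way up as it came off. Leave the vial, the eraser and the slip box where they are.

Things in the scene. Friction and masses are not known exactly. Their poses are not given: they have to be found in the camera images.
- chamber: Steel vacuum chamber fixed to the bench, a random yaw. Origin: on the bench under the axis of the neck; z up; two valves stand on its -x side, towards the robot. Base plate x -100 to +70, y -65 to +65 mm, 8 mm thick. Round housing of radius 37 mm with a flat top at z = 48 mm, on which the cap's rim sits. From it rises the threaded neck, 34 mm across, its top at z = 69 mm.
- cap: Ribbed blue screw cap, 46 mm across, 38 mm tall, about 50 g, loose, held only by the thread; white dot on its top towards its own -x. Origin: centre of its lower rim; z up. Starts screwed down, its axes along the chamber's. Turned anticlockwise (from above) it rises 12 mm a turn with little resistance and is off the thread after 270 degrees (4.71 rad, 9 mm up), three grips or so.
- cap_top (a point): Centre of the cap's top face, 38 mm above its lower rim (86 mm above the bench at the start). The cap stays where it is left on the thread and has about 1 mm of sideways and 0.5 mm of axial play; straight pulling or pressing does not free it.
- plunger_1 (a joint): How far the red knob of valve 1 is pulled out, m: 0 = fully home (hard stop), 0.020 = fully out. Slides with about 2.5 N of friction and stays where it is left; pushing home moves it along the chamber's +x. At the start one of the two knobs stands 13 to 20 mm out, the other is home; whether the open one is on the left or the right varies.
- plunger_2 (a joint): The same for valve 2.
- knob_1 (a point): Centre of the front face of valve 1's red knob, a disc 22 mm across and 8 mm thick whose face looks along the chamber's -x; its axis is 30 mm above the bench, parallel to the chamber's x, 36 mm to one side of the chamber's axis. With the knob home its face lies 97 mm in front (-x) of the chamber's axis.
- knob_2 (a point): The same point on valve 2's red knob, on the other side.
- dish: Clear petri dish, 40 g, loose on a round grey mat (112 mm across, 2 mm thick, fixed to the bench), 93 mm across and 14 mm high, open at the top. Origin: centre of its underside. Its floor is 2 mm thick; a circle 74 mm across is clear inside the wall. Fixed and in the way of a direct swing between dish and chamber: a tall microscope at world x 0.57 to 0.82, y 0.07 to 0.23 m; pass in front of it.
- blue_vial: Bystander: sample vial with a blue lid, 24 mm across, 50 mm tall, standing to the left of the chamber. Origin: centre of its underside.
- eraser: Bystander: blue and white eraser, 19 x 42 x 12 mm, lying behind the chamber. Origin: centre of its underside.
- slip_box: Bystander: small blue and white box of cover slips, 31 x 31 x 14 mm, lying on the bench to the left of the dish. Origin: centre of its underside.
Mind the look-alikes: they are no part of the job. Of the things like the cap, leave any that is brown or pink; of the rest the larger one is meant.

How it is judged:
By the outcome, as a careful person would: the job done as asked, in the order asked, and still so for the second after the job is handed in, with the robot touching nothing.
It also fails if it takes over 72 s, if anything falls off the work surface, if the arm or the gripper's body presses on something with over 40 N, if the wrist force passes 120 N, or if a joint passes its speed limit or range.

## Working session

There is one attempt and no reset: what is moved stays moved. The work goes in short steps, Python scripts to look and compute and a tool call to move; the robot and the scene stay as the last step left them, time stands still between calls to the robot, and variables do not carry over. Pictures are saved under pics/ and viewed, and the job is handed in when it is done.

Besides the shell and the picture viewer there is one more tool, called after "Request:" by a JSON object that holds its "op" and its "data", one argument or row to a line. arm_command: Moves the arm, as the interface text tells. Its arguments: {"type":"object","properties":{"targets":{"type":"array"}},"required":["targets"]}

```bash
mkdir -p pics; ls; cat > h.py <<'E'
import numpy as np, cv2
from cell import env, read_camera, get_calibration
from scipy.spatial.transform import Rotation as R
def ray(cal,u,v,h=480):
    f=h/2/np.tan(np.radians(cal['vfov'])/2)
    T=np.array(cal['world_from_camera']); d=T[:3,:3]@np.array([(u-cal['cx'])/f,(v-cal['cy'])/f,1.])
    return T[:3,3],d
def onplane(cal,u,v,z):
    o,d=ray(cal,u,v); return o+d*(z-o[2])/d[2]
def cloud(cal,dep):
    f=240/np.tan(np.radians(cal['vfov'])/2); v,u=np.mgrid[:480,:640]
    T=np.array(cal['world_from_camera']); p=np.stack([(u-cal['cx'])/f*dep,(v-cal['cy'])/f*dep,dep],-1)
    return p@T[:3,:3].T+T[:3,3]
def snap(n,name):
    cal=get_calibration(n); im,d=read_camera(n); cv2.imwrite(f'pics/{name}.png',im); np.savez(f'{name}.npz',im=im,d=d,**{k:cal[k] for k in('vfov','cx','cy','world_from_camera')}); return cal,im,d
def load(name):
    z=np.load(f'{name}.npz'); return z,z['im'],z['d']
E
python3 - <<'E'
from h import *
print(env.state())
for n in('scene','top','wrist'):
    c,i,d=snap(n,n+'0'); print(n,c, (d>0).mean())
E
```

```text
pics
{'t': 0.0, 'joints': array([ 1.16541655e+00,  4.91583578e-01,  1.55944396e+00, -5.05399681e-08,
        1.09167904e+00, -1.05607022e-01]), 'qvel': array([ 6.83138931e-04, -4.23223942e-05,  2.32691802e-03, -4.60949026e-05,
        1.13563572e-03,  1.12042870e-03]), 'tau': array([-2.58788576e-03, -6.12648296e+01, -2.58173347e+01,  6.90807123e-02,
        4.82753059e-02, -7.06237824e-05]), 'eef_pos': array([184.45364559, 596.91529421, 214.04871316]), 'tcp_rot': array([-3.14048494e+00, -1.17374320e-04,  2.84181986e+00]), 'ft_force': array([-0.11322593, -0.1641873 , -0.01781512]), 'moment': array([-0.01086501, -0.01275845, -0.0541585 ]), 'opening': 0.9966044238332855}
scene {'vfov': 48.11068878702277, 'cx': 311.7742179779349, 'cy': 232.4804308417403, 'world_from_camera': array([[ 7.23508619e-01, -5.10930237e-01,  4.64204233e-01,
        -3.57032769e+01],
       [-6.90313843e-01, -5.36900118e-01,  4.84979444e-01,
        -5.95154761e+02],
       [ 1.44064499e-03, -6.71333416e-01, -7.41154079e-01,
         1.04227870e+03],
       [ 0.00000000e+00,  0.00000000e+00,  0.00000000e+00,
    
[... 275 characters left out ...]
 2.18634503e-05,
         2.65794975e+01],
       [ 1.76908099e-03, -1.37059638e-01, -9.90561218e-01,
         1.75354875e+03],
       [ 0.00000000e+00,  0.00000000e+00,  0.00000000e+00,
         1.00000000e+00]])} 0.9958723958333333
wrist {'vfov': 69.45953620103938, 'cx': 314.9346446395931, 'cy': 245.17817844132784, 'world_from_camera': array([[ 2.94761534e-01,  9.24342927e-01,  2.42292781e-01,
         1.15638925e+02],
       [ 9.55570774e-01, -2.85031820e-01, -7.51089668e-02,
         6.17816428e+02],
       [-3.65289852e-04,  2.53667135e-01, -9.67291503e-01,
         3.83905542e+02],
       [ 0.00000000e+00,  0.00000000e+00,  0.00000000e+00,
         1.00000000e+00]])} 0.9946744791666666
```

View pics/scene0.png

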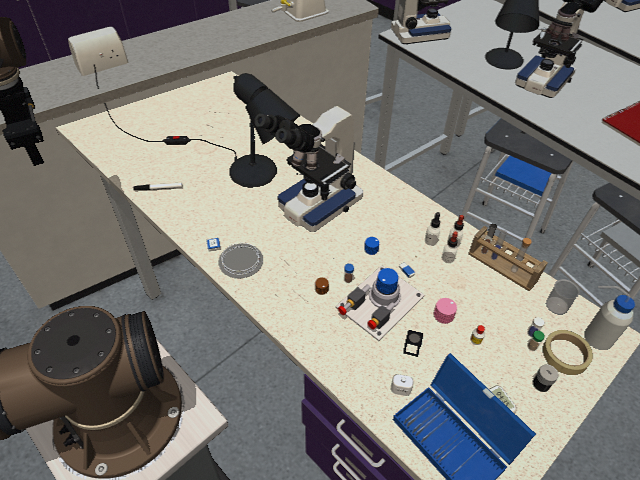

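View pics/top0.png

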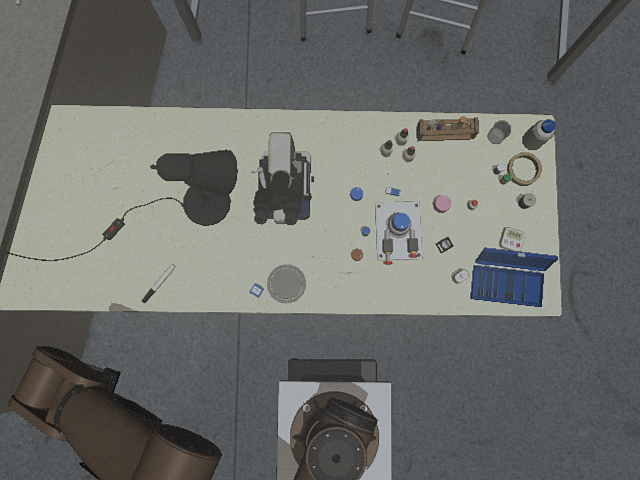

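View pics/wrist0.png

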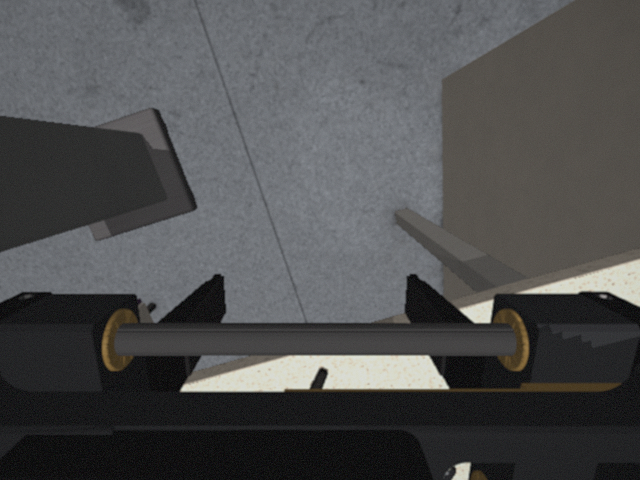

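```bash
python3 - <<'E'
import cv2,numpy as np
a=cv2.imread('pics/scene0.png')[220:360,310:480]; b=cv2.imread('pics/top0.png')[170:290,330:470]
cv2.imwrite('pics/c1.png',np.vstack([cv2.resize(a,(400,300),interpolation=2),cv2.resize(b,(400,300),interpolation=2)]))
a=cv2.imread('pics/scene0.png')[240:340,320:440]
cv2.imwrite('pics/c2.png',cv2.resize(a,(720,600),interpolation=2))
E
```

```text
(no output)
```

View pics/c1.png

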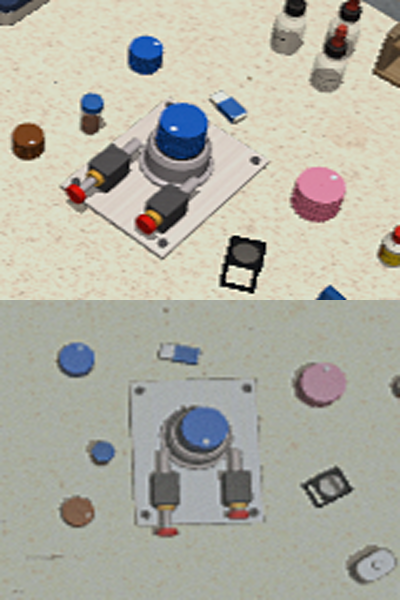

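View pics/c2.png

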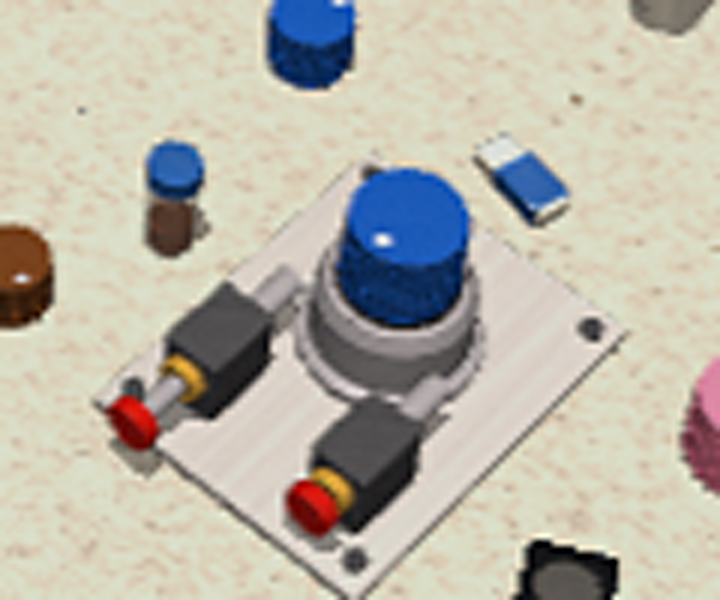

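Cap candidates (scene pixels): the blue cap on the chamber (387,282) is the largest blue one and my choice. The others are the smaller loose blue cap (372,245), the brown one (322,285), the pink one (446,309), the vial's blue lid (348,268) and the bottle cap (625,302). The crop shows the chosen cap on the steel neck with its white dot, and the left knob (scene 343,310) standing out while the right one (373,324) is home.

```bash
python3 - <<'E'
from h import *
def tri(r1,r2):
    A=[];b=[]
    M=np.zeros((3,3));v=np.zeros(3)
    for o,d in(r1,r2):
        d=d/np.linalg.norm(d);P=np.eye(3)-np.outer(d,d);M+=P;v+=P@o
    x=np.linalg.solve(M,v); return x,[np.linalg.norm((np.eye(3)-np.outer(d,d)/(d@d))@(x-o)) for o,d in(r1,r2)]
S,si,sd=load('scene0');T,ti,td=load('top0')
def blobs(im,lo,hi,win):
    hsv=cv2.cvtColor(im,cv2.COLOR_BGR2HSV); m=cv2.inRange(hsv,lo,hi)
    x0,y0,x1,y1=win; w=np.zeros_like(m); w[y0:y1,x0:x1]=m[y0:y1,x0:x1]
    n,l,s,c=cv2.connectedComponentsWithStats(w); return [(s[i,4],c[i].round(1),s[i,:4]) for i in range(1,n) if s[i,4]>8],l
for nm,cal,im,d,win in(('s',S,si,sd,(310,220,480,360)),('t',T,ti,td,(330,170,470,290))):
    P=cloud(cal,d)
    for cn,lo,hi in(('red',(0,110,60),(7,255,255)),('blue',(100,90,60),(125,255,255))):
        b,l=blobs(im,lo,hi,win)
        for a,c,s in b:
            u,v=int(c[0]),int(c[1]); print(nm,cn,a,c,s,P[v,u].round(1))
# cap top from depth
for nm,cal,im,d in(('s',S,si,sd),('t',T,ti,td)):
    P=cloud(cal,d); hsv=cv2.cvtColor(im,cv2.COLOR_BGR2HSV)
    bl=cv2.inRange(hsv,(95,60,50),(125,255,255))>0
    reg=(P[...,0]>500)&(P[...,0]<850)&(P[...,1]<50)&(P[...,1]>-350)
    m=bl&reg&(P[...,2]>78)&(P[...,2]<95)&(P[...,1]>-290)
    q=P[m]; print(nm,'captop',m.sum(),q.mean(0),q.min(0),q.max(0))
    ys,xs=np.nonzero(m); (c,r)=cv2.minEnclosingCircle(np.stack([xs,ys],1).astype(np.float32)); print(c,r,onplane(cal,*c,86))
    # dish
    # plate
    pm=(P[...,2]>4)&(P[...,2]<12)&reg
    w=np.zeros(pm.shape,np.uint8);w[pm]=255
    n,l,s,cc=cv2.connectedComponentsWithStats(w); i=1+np.argmax(s[1:,4]); q=P[l==i][:,:2].astype(np.float32); rr=cv2.minAreaRect(q); print('plate',s[i],rr, q.min(0),q.max(0))
print(P[284,286], P[300,286],P[283,330])
np.set_printoptions(suppress=True)
E
```

```text
s red 21 [459.4 222.1] [457 220   6   5] [ 846.9 -192.9   86.9]
s red 42 [453.8 236.4] [451 231   7  11] [ 797.9 -210.8   87.9]
s red 54 [341.9 310.1] [338 306   9   9] [ 480.3 -151.    36.5]
s red 58 [371.5 324.2] [368 320   8  10] [ 501.7 -221.7   36.4]
s red 22 [478.2 329.4] [477 325   3   9] [ 655.3 -392.1   44.1]
s blue 19 [313.1 220.8] [310 220   8   3] [620.5  86.   45.7]
s blue 211 [371.4 245.3] [365 237  14  18] [678.4 -63.   26.6]
s blue 73 [348.8 268. ] [345 264   9   9] [571.  -84.9  47.9]
s blue 69 [407.4 270.2] [402 266  12  11] [ 693.2 -169.3   10.9]
s blue 446 [387.  280.4] [376 268  22  26] [ 584.9 -188.5   87.7]
s blue 47 [450.2 357.1] [445 353  12   7] [ 511.5 -406.7  120.2]
t red 18 [413.1 255.2] [410 254   7   3] [ 507.3 -215.8   40.3]
t red 19 [388.  262.1] [385 261   7   3] [ 486.5 -145.    38.9]
t blue 117 [356.5 193.3] [351 187  12  13] [685.9 -53.2  34.1]
t blue 48 [394.7 191.6] [391 188   9   8] [ 698.5 -165.5   11.1]
t blue 204 [401.2 220.6] [393 213  17  17] [ 598.7 -175.9   91. ]
t blue 45 [365.8 230.2] [362 227   8   8] [576.1 -78.9  47.6]
s captop 296 
[... 244 characters left out ...]
(583.0001831054688, -181.07159423828125), (168.36444091796875, 132.293701171875), 1.3424078226089478) [ 500.13626 -248.5984 ] [ 668.3629  -113.66832]
t captop 200 [ 598.49209213 -177.12111035   85.34547403] [ 576.11300224 -199.06868844   78.84542068] [ 620.63853345 -154.04385133   94.29554494]
(401.1129150390625, 220.53225708007812) 8.244710922241211 [ 598.03194383 -176.85013338   86.        ]
plate [ 373  197   52   62 1101] ((591.5265502929688, -179.07687377929688), (180.10523986816406, 147.54931640625), 0.7274307608604431) [ 501.2287 -253.09  ] [ 680.71246 -104.5777 ]
[422.6631129  144.83088389   5.4684743 ] [376.87383454 143.80776897   5.46596948] [427.77767008  18.39507071  -3.16890906]
```

```bash
cat >> h.py <<'E'
def go(x,y,z,yaw=None,ref=None):
    s=env.state(); M=R.from_euler('xyz',s['tcp_rot']); p=s['eef_pos']
    t=M.inv().apply(np.array([x,y,z])-p)/1000
    G=R.from_euler('xyz',[np.pi,0,s['tcp_rot'][2] if yaw is None else yaw])
    rv=(M.inv()*G).as_rotvec()
    print('from',p.round(1),s['tcp_rot'].round(3),'turn',rv.round(4),'shift',t.round(4),'t',s['t'],'F',s['ft_force'].round(1),'op',round(s['opening'],3),'j',s['joints'].round(2))
E
python3 -c "
from h import *
go(420,330,260,np.pi)"
```

```text
from [184.5 597.  214.2] [-3.141 -0.     2.842] turn [-8.000e-04 -2.000e-04 -2.998e-01] shift [-0.3039 -0.1855 -0.0457] t 0.15 F [ 0.5  0.5 -0.1] op 1.001 j [ 1.17  0.49  1.56  0.    1.09 -0.11]
```

Request:
{"op": "arm_command", "data": {
  "targets": [
    [[0,0,-0.3],[-0.304,-0.186,-0.046],0],
    [[0,0,-0.3],[-0.304,-0.186,-0.046],0],
    [[0,0,-0.3],[-0.304,-0.186,-0.046],0],
    [[0,0,-0.3],[-0.304,-0.186,-0.046],0],
    [[0,0,-0.3],[-0.304,-0.186,-0.046],0],
    [[0,0,-0.3],[-0.304,-0.186,-0.046],0],
    [[0,0,-0.3],[-0.304,-0.186,-0.046],0],
    [[0,0,-0.3],[-0.304,-0.186,-0.046],0]
  ]
}}

```text
t: 0.95
eef_pos: [422.6, 326.7, 261.2]
tcp_rot: [-3.142, 0.001, 3.138]
ft_force: [0.6, 0.9, 0.1]
opening: 1.001
```

```bash
python3 -c "
from h import *
go(440,0,330,np.pi)"
```

```text
from [422.6 326.7 261.2] [-3.142e+00  1.000e-03  3.138e+00] turn [-0.      0.0011 -0.0032] shift [-0.0185 -0.3266 -0.0688] t 0.95 F [0.6 0.9 0.1] op 1.001 j [ 0.53  0.31  1.72 -0.    1.11 -1.03]
```

Request:
{"op": "arm_command", "data": {
  "targets": [
    [[0,0,0],[-0.02,-0.33,-0.07],0],
    [[0,0,0],[-0.02,-0.33,-0.07],0],
    [[0,0,0],[-0.02,-0.33,-0.07],0],
    [[0,0,0],[-0.02,-0.33,-0.07],0],
    [[0,0,0],[-0.02,-0.33,-0.07],0],
    [[0,0,0],[-0.02,-0.33,-0.07],0],
    [[0,0,0],[-0.02,-0.33,-0.07],0],
    [[0,0,0],[-0.02,-0.33,-0.07],0]
  ]
}}

```text
t: 1.75
eef_pos: [440.5, -3.3, 331.4]
tcp_rot: [-3.141, 0.001, 3.138]
ft_force: [0.1, 1.1, -0.1]
opening: 0.996
```

```bash
python3 -c "
from h import *
go(640,-180,330,np.pi)"
```

```text
from [440.5  -3.3 331.4] [-3.141e+00  1.000e-03  3.138e+00] turn [-0.0006  0.0014 -0.0037] shift [-0.2001 -0.1759  0.0017] t 1.75 F [ 0.1  1.1 -0.1] op 0.996 j [-0.16  0.11  1.8  -0.    1.23 -1.72]
```

Request:
{"op": "arm_command", "data": {
  "targets": [
    [[0,0,0],[-0.2,-0.176,0],0],
    [[0,0,0],[-0.2,-0.176,0],0],
    [[0,0,0],[-0.2,-0.176,0],0],
    [[0,0,0],[-0.2,-0.176,0],0],
    [[0,0,0],[-0.2,-0.176,0],0],
    [[0,0,0],[-0.2,-0.176,0],0],
    [[0,0,0],[-0.2,-0.176,0],0]
  ]
}}

```text
t: 2.45
eef_pos: [641.4, -176.6, 328.4]
tcp_rot: [3.14, -0.002, 3.141]
ft_force: [0.0, 0.7, -0.4]
opening: 1.0
```

```bash
python3 -c "
from h import *
snap('wrist','w1'); print(env.state()['eef_pos'],env.state()['t'])"
```

```text
[ 640.42004479 -175.53961433  329.13403766] 2.5
```

View pics/w1.png

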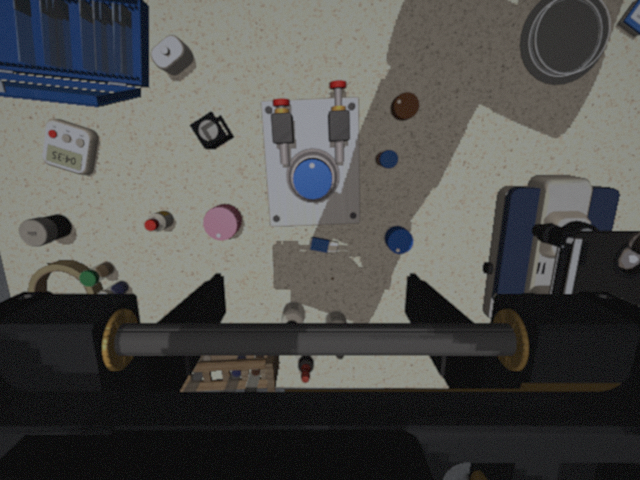

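The wrist view shows the cap at (313,178), the right knob home at (281,102), the left knob out at (338,85), the plate at 262-360 by 97-226 and the dish at (566,36). Now I measure them.

```bash
python3 - <<'E'
from h import *
np.set_printoptions(suppress=True,precision=1)
c,im,d=load('w1'); P=cloud(c,d); hsv=cv2.cvtColor(im,cv2.COLOR_BGR2HSV)
def comp(m,win):
    w=np.zeros((480,640),np.uint8);x0,y0,x1,y1=win;w[y0:y1,x0:x1]=m[y0:y1,x0:x1]
    n,l,s,cc=cv2.connectedComponentsWithStats(w); i=1+np.argmax(s[1:,4]); return (l==i),s[i],cc[i]
bl=(cv2.inRange(hsv,(98,90,50),(125,255,255))>0)
m,s,cc=comp((bl&(P[...,2]>76)).astype(np.uint8),(270,140,360,220))
cn=max(cv2.findContours(m.astype(np.uint8),0,1)[0],key=cv2.contourArea); e=cv2.fitEllipse(cn); print('cap',s,e,onplane(c,*e[0],86),P[m].mean(0))
mb,_,_=comp(bl.astype(np.uint8),(270,140,360,220)); print('whole cap', onplane(c,*comp(bl.astype(np.uint8),(270,140,360,220))[2],86))
wd=np.argwhere(cv2.inRange(hsv[140:220,270:360],(0,0,180),(180,90,255))>0); print('dot?',wd.mean(0)[::-1]+[270,140],len(wd))
red=((hsv[...,0]<7)|(hsv[...,0]>174))&(hsv[...,1]>130)&(hsv[...,2]>60)
for w in((260,80,310,115),(318,65,365,105)):
    m,s,cc=comp(red.astype(np.uint8),w); ys,xs=np.nonzero(m)
    print('knob',s,cc,'z',P[m][:,2].max(), onplane(c,cc[0],cc[1],35),'front edge top',onplane(c,cc[0],ys.min(),41), P[m].min(0),P[m].max(0))
pm=((abs(P[...,2]-8)<3.5)&(hsv[...,1]<60)).astype(np.uint8); m,s,cc=comp(pm,(230,80,390,240))
cn=max(cv2.findContours(m.astype(np.uint8),0,1)[0],key=cv2.contourArea); h=cv2.convexHull(cn).reshape(-1,2)
q=np.array([onplane(c,u,v,8)[:2] for u,v in h],np.float32); rr=cv2.minAreaRect(q); print('plate',rr)
hc=cv2.minAreaRect(h.astype(np.float32)); print(hc,q)
# dish
v0,v1,u0,u1=0,100,500,640
print('dishfloor', onplane(c,566,36,2))
a=cv2.resize(im[60:240,240:430],(760,720),interpolation=2); cv2.imwrite('pics/c3.png',cv2.resize(a,(633,600)))
E
```

```text
cap [ 293  159   39   41 1163] ((311.9596252441406, 179.10484313964844), (37.18278884887695, 38.98186111450195), 169.10874938964844) [ 596.9 -179.8   86. ] [ 597.2 -179.8   88.5]
whole cap [ 596.8 -179.4   86. ]
dot? [nan nan] 0
knob [274  99  15   7  92] [280.9 101.8] z 41.75607900181154 [ 505.3 -218.7   35. ] front edge top [ 502.9 -218.1   41. ] [ 502.2 -227.2   32.6] [ 509.9 -209.9   41.8]
knob [330  81  16   7  97] [337.2  84. ] z 41.98488846872215 [ 484.7 -148.7   35. ] front edge top [ 482.5 -149.1   41. ] [ 481.7 -157.7   33.1] [ 489.2 -138.9   42. ]
plate ((582.5734252929688, -181.0035858154297), (169.27867126464844, 129.40072631835938), 2.341032028198242)
((311.1588439941406, 161.987548828125), (126.17485809326172, 97.21382141113281), 87.48312377929688) [[ 495.6 -122.1]
 [ 496.8 -120.7]
 [ 534.4 -118.2]
 [ 662.8 -114.2]
 [ 664.3 -115.6]
 [ 665.8 -144.4]
 [ 668.7 -215. ]
 [ 668.7 -241. ]
 [ 664.3 -242.3]
 [ 646.9 -243.1]
 [ 628.4 -243.9]
 [ 556.4 -246.8]
 [ 505.5 -248.9]
 [ 503.  -248.8]
 [ 500.6 -246. ]
 [ 495.6 -126. ]]
dishfloor [421.9 145.6   2. ]<stdin>:11: RuntimeWarning: Mean of empty slice.
  ret = um.true_divide(
```

View pics/c3.png

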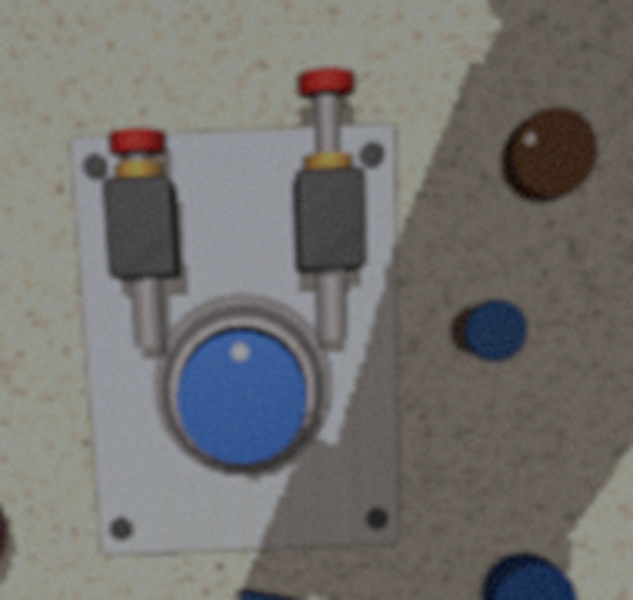

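```bash
python3 -c "
from h import *
go(446,-150,200,np.pi+.035)"
```

```text
from [ 640.4 -175.5  329.1] [ 3.140e+00 -2.000e-03 -3.141e+00] turn [ 0.0012 -0.0019 -0.0348] shift [0.1942 0.0254 0.1295] t 2.5 F [-0.3 -0.2 -0.8] op 0.999 j [-0.37  0.47  1.29  0.    1.39 -1.94]
```

Request:
{"op": "arm_command", "data": {
  "targets": [
    [[0,0,-0.035],[0.194,0.025,0.129],255],
    [[0,0,-0.035],[0.194,0.025,0.129],255],
    [[0,0,-0.035],[0.194,0.025,0.129],255],
    [[0,0,-0.035],[0.194,0.025,0.129],255],
    [[0,0,-0.035],[0.194,0.025,0.129],255],
    [[0,0,-0.035],[0.194,0.025,0.129],255],
    [[0,0,-0.035],[0.194,0.025,0.129],255],
    [[0,0,-0.035],[0.194,0.025,0.129],255]
  ]
}}

```text
t: 3.3
eef_pos: [447.2, -151.1, 202.6]
tcp_rot: [-3.141, 0.002, -3.106]
ft_force: [0.3, 0.4, -0.1]
opening: 0.383
```

```bash
python3 -c "
from h import *
go(446,-149.5,22,np.pi+.035)"
```

```text
from [ 447.2 -151.1  202.6] [-3.141e+00  2.000e-03 -3.106e+00] turn [-0.0009  0.0021  0.001 ] shift [0.0016 0.0018 0.1806] t 3.3 F [ 0.3  0.4 -0.1] op 0.383 j [-0.47  0.29  1.94  0.    0.91 -2.07]
```

Request:
{"op": "arm_command", "data": {
  "targets": [
    [[0,0,0],[0.001,0.001,0.05],255],
    [[0,0,0],[0.001,0.001,0.1],255],
    [[0,0,0],[0.001,0.001,0.14],255],
    [[0,0,0],[0.001,0.001,0.17],255],
    [[0,0,0],[0.001,0.001,0.18],255],
    [[0,0,0],[0.001,0.001,0.18],255],
    [[0,0,0],[0.001,0.001,0.18],255]
  ]
}}

```text
t: 4.0
eef_pos: [446.0, -150.6, 22.7]
tcp_rot: [-3.141, 0.001, -3.106]
ft_force: [-0.1, -0.1, 1.5]
opening: 0.002
```

```bash
python3 -c "
from h import *
go(486,-148.3,22,np.pi+.035); snap('scene','s1')
a=cv2.imread('pics/s1.png')[230:350,290:440]; cv2.imwrite('pics/c4.png',cv2.resize(a,(750,600),interpolation=2))"
```

```text
from [ 446.  -150.6   22.7] [-3.141e+00  1.000e-03 -3.106e+00] turn [-0.0007  0.0015  0.0005] shift [-0.04    0.0009  0.0007] t 4.0 F [-0.1 -0.1  1.5] op 0.002 j [-0.47  0.59  2.1   0.    0.44 -2.07]
```

View pics/c4.png

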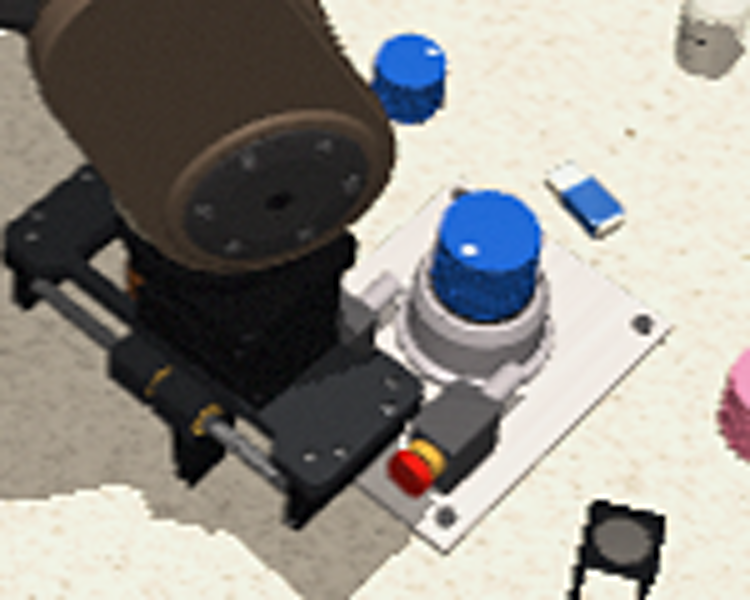

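Request:
{"op": "arm_command", "data": {
  "targets": [
    [[0,0,0],[-0.015,0.001,0],255],
    [[0,0,0],[-0.02,0.001,0],255],
    [[0,0,0],[-0.024,0.001,0],255],
    [[0,0,0],[-0.028,0.001,0],255],
    [[0,0,0],[-0.031,0.001,0],255],
    [[0,0,0],[-0.034,0.001,0],255],
    [[0,0,0],[-0.037,0.001,0],255],
    [[0,0,0],[-0.039,0.001,0],255]
  ]
}}

```text
t: 4.85
eef_pos: [484.1, -147.9, 21.6]
tcp_rot: [3.141, -0.0, -3.106]
ft_force: [-2.2, -0.1, 1.5]
opening: 0.006
```

Friction-level force, so the knob is moving. I continue in small steps.

Request:
{"op": "arm_command", "data": {
  "targets": [
    [[0,0,0],[-0.002,0,0],255],
    [[0,0,0],[-0.003,0,0],255],
    [[0,0,0],[-0.004,0,0],255]
  ]
}}

```text
t: 5.15
eef_pos: [488.0, -147.8, 21.6]
tcp_rot: [3.141, -0.0, -3.106]
ft_force: [-3.4, 1.3, 1.5]
opening: 0.005
```

Request:
{"op": "arm_command", "data": {
  "targets": [
    [[0,0,0],[-0.001,0,0],255],
    [[0,0,0],[-0.002,0,0],255],
    [[0,0,0],[-0.002,0,0],255]
  ]
}}

```text
t: 5.45
eef_pos: [488.2, -147.6, 21.5]
tcp_rot: [3.14, -0.004, -3.106]
ft_force: [-12.3, -3.5, 8.0]
opening: 0.009
```

The force rose to 12 N and motion stopped near the predicted home position. I back off and look.

Request:
{"op": "arm_command", "data": {
  "targets": [
    [[0,0,0],[0.01,0,0],255],
    [[0,0,0],[0.035,0,0],255],
    [[0,0,0],[0.045,0,-0.03],255],
    [[0,0,0],[0.045,0,-0.08],255],
    [[0,0,0],[0.045,0,-0.13],255],
    [[0,0,0],[0.045,0,-0.18],255],
    [[0,0,0],[0.045,0,-0.2],200],
    [[0,0,0],[0.045,0,-0.2],0]
  ]
}}

```text
t: 6.25
eef_pos: [446.2, -149.9, 224.6]
tcp_rot: [-3.138, 0.006, -3.106]
ft_force: [0.9, -0.8, -0.3]
opening: 0.12
```

```bash
python3 -c "
from h import *
go(640,-178,250,np.pi+.035)"
```

```text
from [ 446.2 -149.9  224.6] [-3.138  0.006 -3.106] turn [-0.0032  0.0063  0.0002] shift [-0.1928 -0.0349 -0.0241] t 6.25 F [ 0.9 -0.8 -0.3] op 0.12 j [-0.46  0.26  1.91  0.    0.96 -2.07]
```

Request:
{"op": "arm_command", "data": {
  "targets": [
    [[0,0,0],[-0.193,-0.035,-0.025],0],
    [[0,0,0],[-0.193,-0.035,-0.025],0],
    [[0,0,0],[-0.193,-0.035,-0.025],0],
    [[0,0,0],[-0.193,-0.035,-0.025],0],
    [[0,0,0],[-0.193,-0.035,-0.025],0],
    [[0,0,0],[-0.193,-0.035,-0.025],0],
    [[0,0,0],[-0.193,-0.035,-0.025],0]
  ]
}}

```text
t: 6.95
eef_pos: [638.2, -177.4, 245.4]
tcp_rot: [3.141, -0.002, -3.107]
ft_force: [0.4, 0.0, -0.2]
opening: 0.705
```

```bash
python3 - <<'E'
from h import *
np.set_printoptions(suppress=True,precision=1)
c,im,d=snap('wrist','w2'); P=cloud(c,d); hsv=cv2.cvtColor(im,cv2.COLOR_BGR2HSV)
bl=(cv2.inRange(hsv,(98,90,50),(125,255,255))>0)&(P[...,2]>76)&(abs(P[...,0]-597)<40)&(abs(P[...,1]+180)<40)
cn=max(cv2.findContours(bl.astype(np.uint8),0,1)[0],key=cv2.contourArea); e=cv2.fitEllipse(cn); print('cap',e,onplane(c,*e[0],86))
red=((hsv[...,0]<7)|(hsv[...,0]>174))&(hsv[...,1]>130)&(hsv[...,2]>60)&(P[...,0]<530)&(abs(P[...,1]+180)<70)
n,l,s,cc=cv2.connectedComponentsWithStats(red.astype(np.uint8))
for i in range(1,n):
    if s[i,4]>20: ys=np.nonzero(l==i)[0]; print('knob',s[i],cc[i],onplane(c,cc[i][0],ys.min(),41),onplane(c,*cc[i],41))
go(597,-180,130,np.pi-2.6)
E
```

```text
cap ((313.3717041015625, 188.28118896484375), (47.09539031982422, 48.23324203491211), 173.2410430908203) [ 596.9 -180.2   86. ]
knob [269  88  19   9 143] [277.8  91.7] [ 503.1 -219.1   41. ] [ 506.5 -219.    41. ]
knob [339  88  19   9 146] [348.   91.7] [ 500.6 -149.    41. ] [ 504.  -148.8   41. ]
from [ 638.2 -177.4  246. ] [ 3.1 -0.  -3.1] turn [-0.  -0.   2.6] shift [ 0.  -0.   0.1] t 7.0 F [-0.1  0.1  0.4] op 0.749 j [-0.4  0.5  1.4  0.   1.2 -2. ]
```

View pics/w2.png

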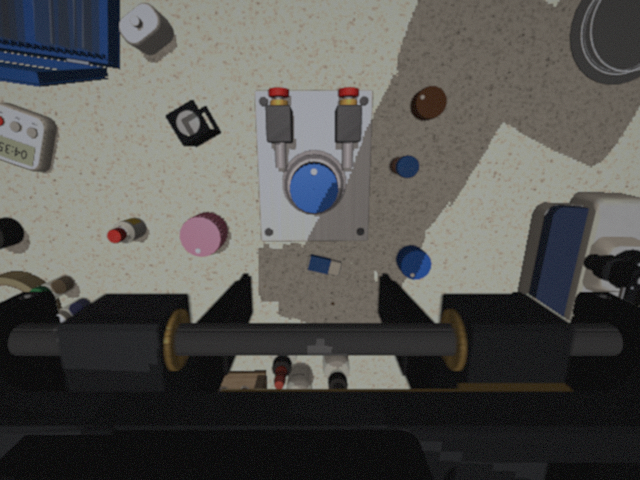

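Both knobs are now at home (faces at x 503.1 and 500.6, consistent with the 2° chamber yaw). The cap axis is at (597,-180). Next I unwind the wrist and go above the cap.

```bash
python3 -c "
from h import *
np.set_printoptions(suppress=True)
go(597,-180,120,np.pi+.035)"
```

```text
from [ 638.2 -177.4  246. ] [ 3.141 -0.001 -3.107] turn [ 0.0005 -0.001  -0.    ] shift [ 0.0411 -0.0012  0.126 ] t 7.0 F [-0.1  0.1  0.4] op 0.749 j [-0.37  0.52  1.42  0.    1.2  -1.98]
```

Request:
{"op": "arm_command", "data": {
  "targets": [
    [[0,0,0.15],[0.041,-0.001,0.04],0],
    [[0,0,0.3],[0.041,-0.001,0.08],0],
    [[0,0,0.45],[0.041,-0.001,0.12],0],
    [[0,0,0.6],[0.041,-0.001,0.126],0],
    [[0,0,0.75],[0.041,-0.001,0.126],0],
    [[0,0,0.9],[0.041,-0.001,0.126],0],
    [[0,0,1.05],[0.041,-0.001,0.126],0],
    [[0,0,1.2],[0.041,-0.001,0.126],0]
  ]
}}

```text
t: 7.8
eef_pos: [597.4, -179.9, 121.0]
tcp_rot: [3.141, 0.0, 1.97]
ft_force: [0.9, 0.1, -0.5]
opening: 1.001
```

Request:
{"op": "arm_command", "data": {
  "targets": [
    [[0,0,0.15],[0,0,0],0],
    [[0,0,0.3],[0,0,0],0],
    [[0,0,0.45],[0,0,0],0],
    [[0,0,0.6],[0,0,0],0],
    [[0,0,0.75],[0,0,0],0],
    [[0,0,0.9],[0,0,0],0],
    [[0,0,1.05],[0,0,0],0],
    [[0,0,1.2],[0,0,0],0]
  ]
}}

```text
t: 8.6
eef_pos: [597.4, -179.9, 121.1]
tcp_rot: [3.141, -0.0, 0.77]
ft_force: [0.8, -0.1, 0.4]
opening: 1.003
```

```bash
python3 -c "
from h import *
np.set_printoptions(suppress=True)
snap('wrist','w3')
go(597,-180,56,.5)"
```

```text
from [ 597.5 -180.   121.1] [ 3.141 -0.     0.761] turn [ 0.0004 -0.0004  0.2608] shift [-0.0004 -0.0003  0.0651] t 8.65 F [-0.6  0.5  0.3] op 1.003 j [-0.4   0.59  1.66  0.    0.89  0.41]
```

Request:
{"op": "arm_command", "data": {
  "targets": [
    [[0,0,0.13],[-0.0005,0,0.03],0],
    [[0,0,0.26],[-0.0005,0,0.055],0],
    [[0,0,0.26],[-0.0005,0,0.065],0],
    [[0,0,0.26],[-0.0005,0,0.065],0],
    [[0,0,0.26],[-0.0005,0,0.065],255],
    [[0,0,0.26],[-0.0005,0,0.065],255],
    [[0,0,0.26],[-0.0005,0,0.065],255],
    [[0,0,0.26],[-0.0005,0,0.065],255]
  ]
}}

```text
t: 9.45
eef_pos: [598.2, -180.4, 56.3]
tcp_rot: [3.141, -0.001, 0.518]
ft_force: [0.9, -0.5, -0.4]
opening: 0.721
```

Request:
{"op": "arm_command", "data": {
  "targets": [
    [[0,0,0],[0,0,0],255],
    [[0,0,0],[0,0,0],255],
    [[0,0,0],[0,0,0],255]
  ]
}}

```text
t: 9.75
eef_pos: [598.0, -180.4, 55.7]
tcp_rot: [3.142, -0.0, 0.517]
ft_force: [0.3, 0.2, 1.2]
opening: 0.481
```

Request:
{"op": "arm_command", "data": {
  "targets": [
    [[0,0,0],[0,0,0],255],
    [[0,0,0],[0,0,0],255],
    [[0,0,-0.1],[0,0,-0.0002],255],
    [[0,0,-0.24],[0,0,-0.0005],255],
    [[0,0,-0.38],[0,0,-0.0007],255],
    [[0,0,-0.5],[0,0,-0.001],255]
  ]
}}

```text
t: 10.35
eef_pos: [597.8, -180.3, 56.5]
tcp_rot: [-3.141, -0.0, 1.022]
ft_force: [-0.4, -0.1, -0.6]
opening: 0.48
```

```bash
python3 -c "
from h import *
np.set_printoptions(suppress=True)
c,im,d=snap('scene','s2'); print(env.state()['moment'],env.state()['ft_force'],env.state()['opening'])
cv2.imwrite('pics/c5.png',cv2.resize(im[230:330,330:450],(720,600),interpolation=2))"
```

```text
[-0.07801609  0.09857431  0.05114275] [-0.11165407 -0.30038101  0.89590837] 0.4812241294288588
```

View pics/c5.png

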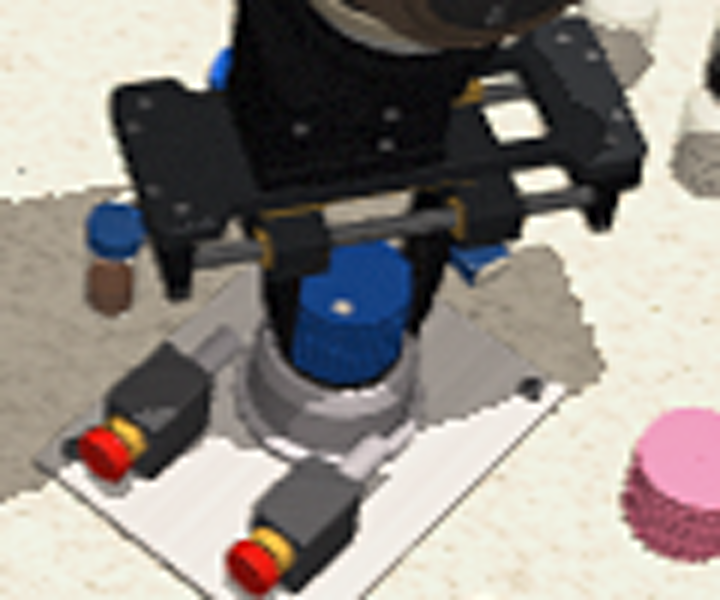

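The cap is held and its dot has moved anticlockwise, with low forces. I continue.

Request:
{"op": "arm_command", "data": {
  "targets": [
    [[0,0,-0.15],[0,0,-0.0003],255],
    [[0,0,-0.3],[0,0,-0.0006],255],
    [[0,0,-0.45],[0,0,-0.0009],255],
    [[0,0,-0.6],[0,0,-0.0011],255],
    [[0,0,-0.75],[0,0,-0.0014],255],
    [[0,0,-0.9],[0,0,-0.0017],255],
    [[0,0,-1.05],[0,0,-0.002],255],
    [[0,0,-1.2],[0,0,-0.0023],255]
  ]
}}

```text
t: 11.2
eef_pos: [597.9, -180.3, 58.8]
tcp_rot: [-3.142, -0.0, 2.22]
ft_force: [0.7, -0.3, -0.1]
opening: 0.48
```

Request:
{"op": "arm_command", "data": {
  "targets": [
    [[0,0,-0.15],[0,0,-0.0003],255],
    [[0,0,-0.3],[0,0,-0.0006],255],
    [[0,0,-0.45],[0,0,-0.0009],255],
    [[0,0,-0.6],[0,0,-0.0011],255],
    [[0,0,-0.75],[0,0,-0.0014],255],
    [[0,0,-0.9],[0,0,-0.0017],255],
    [[0,0,-1.05],[0,0,-0.002],255],
    [[0,0,-1.2],[0,0,-0.0023],255]
  ]
}}

```text
t: 12.0
eef_pos: [597.9, -180.3, 61.1]
tcp_rot: [3.141, -0.0, -2.863]
ft_force: [0.7, -0.1, -1.1]
opening: 0.475
```

Request:
{"op": "arm_command", "data": {
  "targets": [
    [[0,0,0],[0,0,0],0],
    [[0,0,0],[0,0,0],0],
    [[0,0,0],[0,0,0],0],
    [[0,0,0.15],[0,0,0],0],
    [[0,0,0.3],[0,0,0],0],
    [[0,0,0.45],[0,0,0],0],
    [[0,0,0.6],[0,0,0],0],
    [[0,0,0.75],[0,0,0],0]
  ]
}}

```text
t: 12.8
eef_pos: [597.9, -180.3, 61.2]
tcp_rot: [3.142, -0.0, 2.657]
ft_force: [-0.6, -0.3, 0.4]
opening: 0.992
```

Request:
{"op": "arm_command", "data": {
  "targets": [
    [[0,0,0.15],[0,0,0],0],
    [[0,0,0.3],[0,0,0],0],
    [[0,0,0.45],[0,0,0],0],
    [[0,0,0.6],[0,0,0],0],
    [[0,0,0.75],[0,0,0],0],
    [[0,0,0.9],[0,0,0],0],
    [[0,0,1.05],[0,0,0],0],
    [[0,0,1.2],[0,0,0],0]
  ]
}}

```text
t: 13.6
eef_pos: [597.9, -180.3, 61.2]
tcp_rot: [-3.142, -0.0, 1.457]
ft_force: [-0.1, 0.8, -0.9]
opening: 1.001
```

Request:
{"op": "arm_command", "data": {
  "targets": [
    [[0,0,0.15],[0,0,0],0],
    [[0,0,0.3],[0,0,0],0],
    [[0,0,0.45],[0,0,0],0],
    [[0,0,0.6],[0,0,0],0],
    [[0,0,0.6],[0,0,0],255],
    [[0,0,0.6],[0,0,0],255],
    [[0,0,0.6],[0,0,0],255],
    [[0,0,0.6],[0,0,0],255]
  ]
}}

```text
t: 14.4
eef_pos: [597.9, -180.3, 61.2]
tcp_rot: [-3.142, -0.0, 0.868]
ft_force: [0.7, 0.3, -0.3]
opening: 0.717
```

Request:
{"op": "arm_command", "data": {
  "targets": [
    [[0,0,0],[0,0,0],255],
    [[0,0,0],[0,0,0],255],
    [[0,0,0],[0,0,0],255],
    [[0,0,0],[0,0,0],255],
    [[0,0,0],[0,0,0],255]
  ]
}}

```text
t: 14.9
eef_pos: [597.9, -180.3, 61.2]
tcp_rot: [-3.142, -0.0, 0.867]
ft_force: [-0.3, -0.3, -0.6]
opening: 0.479
```

```bash
python3 -c "
from h import *
np.set_printoptions(suppress=True)
c,im,d=snap('scene','s3'); print(env.state()['joints'],env.state()['ft_force'],env.state()['opening'])
cv2.imwrite('pics/c6.png',cv2.resize(im[230:330,330:450],(720,600),interpolation=2))"
```

```text
[-0.39866003  0.66956719  1.69686365  0.00012985  0.77518007  0.30519445] [-0.07305805  0.34440685 -0.58301775] 0.4800833483213704
```

View pics/c6.png

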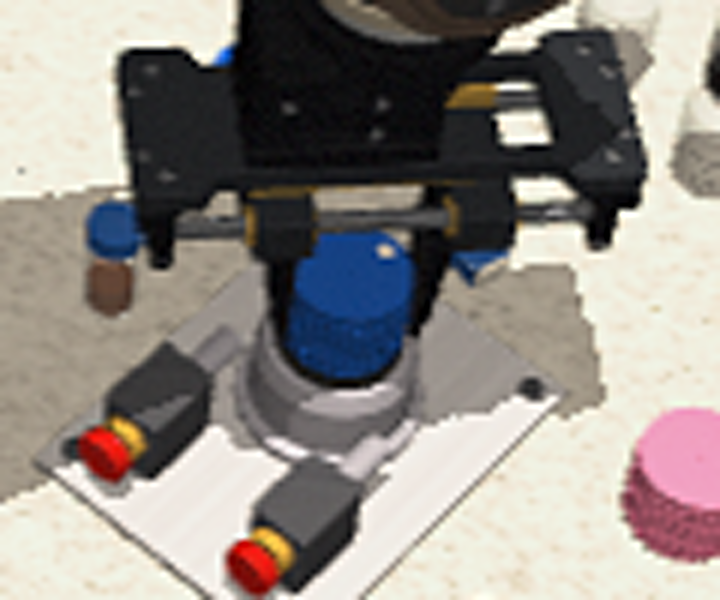

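The cap has turned about half a turn and risen, and is gripped again. About 1.8 rad remains; I turn 2.4.

Request:
{"op": "arm_command", "data": {
  "targets": [
    [[0,0,-0.15],[0,0,-0.0003],255],
    [[0,0,-0.3],[0,0,-0.0006],255],
    [[0,0,-0.45],[0,0,-0.0009],255],
    [[0,0,-0.6],[0,0,-0.0011],255],
    [[0,0,-0.75],[0,0,-0.0014],255],
    [[0,0,-0.9],[0,0,-0.0017],255],
    [[0,0,-1.05],[0,0,-0.002],255],
    [[0,0,-1.2],[0,0,-0.0023],255]
  ]
}}

```text
t: 15.75
eef_pos: [597.9, -180.3, 63.5]
tcp_rot: [3.142, -0.0, 2.073]
ft_force: [-0.1, 0.4, -0.1]
opening: 0.481
```

Request:
{"op": "arm_command", "data": {
  "targets": [
    [[0,0,-0.15],[0,0,-0.0003],255],
    [[0,0,-0.3],[0,0,-0.0006],255],
    [[0,0,-0.45],[0,0,-0.0009],255],
    [[0,0,-0.6],[0,0,-0.0011],255],
    [[0,0,-0.75],[0,0,-0.0014],255],
    [[0,0,-0.9],[0,0,-0.0017],255],
    [[0,0,-1.05],[0,0,-0.002],255],
    [[0,0,-1.2],[0,0,-0.0023],255]
  ]
}}

```text
t: 16.55
eef_pos: [598.0, -180.3, 65.8]
tcp_rot: [3.142, 0.0, -3.01]
ft_force: [0.4, 0.3, 0.0]
opening: 0.483
```

Request:
{"op": "arm_command", "data": {
  "targets": [
    [[0,0,0],[0,0,-0.001],255],
    [[0,0,0],[0,0,-0.002],255]
  ]
}}

```text
t: 16.75
eef_pos: [597.9, -180.3, 67.8]
tcp_rot: [3.141, -0.0, -3.021]
ft_force: [-0.6, 0.1, 0.0]
opening: 0.484
```

No resistance in the lift, so the cap is off the thread. I lift clear, slowly at first.

Request:
{"op": "arm_command", "data": {
  "targets": [
    [[0,0,0],[0,0,-0.005],255],
    [[0,0,0],[0,0,-0.01],255],
    [[0,0,0],[0,0,-0.02],255],
    [[0,0,0],[0,0,-0.03],255]
  ]
}}

```text
t: 17.15
eef_pos: [598.0, -180.3, 98.8]
tcp_rot: [-3.142, 0.0, -3.017]
ft_force: [0.7, -0.6, -0.8]
opening: 0.481
```

Request:
{"op": "arm_command", "data": {
  "targets": [
    [[0,0,0],[0,0,-0.02],255],
    [[0,0,0],[0,0,-0.05],255],
    [[0,0,0],[0,0,-0.08],255],
    [[0,0,0],[0,0,-0.08],255]
  ]
}}

```text
t: 17.55
eef_pos: [599.4, -180.9, 182.8]
tcp_rot: [-3.138, 0.006, -3.017]
ft_force: [0.4, -0.7, -0.1]
opening: 0.48
```

```bash
python3 - <<'E'
from h import *
np.set_printoptions(suppress=True,precision=3)
c,im,d=snap('scene','s4'); 
t,ti,td=snap('top','t4')
cv2.imwrite('pics/c7.png',np.hstack([cv2.resize(im[200:340,310:450],(400,400),interpolation=2),cv2.resize(im[220:300,200:280],(400,400),interpolation=2)]))
# dish ring from top & w1
for nm,win,f in(('w1',(500,0,640,110),0),('top0',(255,255,320,315),0),('scene0',(205,230,280,290),0)):
    c,im,d=load(nm);P=cloud(c,d);x0,y0,x1,y1=win
    hsv=cv2.cvtColor(im,cv2.COLOR_BGR2HSV)
    m=(hsv[...,1]<45).astype(np.uint8); w=np.zeros_like(m); w[y0:y1,x0:x1]=m[y0:y1,x0:x1]
    w=cv2.morphologyEx(w,cv2.MORPH_OPEN,np.ones((2,2)))
    n,l,s,cc=cv2.connectedComponentsWithStats(w);i=1+np.argmax(s[1:,4])
    cn=max(cv2.findContours((l==i).astype(np.uint8),0,1)[0],key=cv2.contourArea); e=cv2.fitEllipse(cv2.convexHull(cn)); print(nm,s[i],e,onplane(c,*e[0],2),onplane(c,*e[0],8))
    q=P[y0:y1,x0:x1].reshape(-1,3); q=q[(q[:,2]>10)&(q[:,2]<18)]; print(len(q),q[:,:2].min(0) if len(q) else '',q[:,:2].max(0) if len(q) else '')
    g=im[y0:y1,x0:x1]; cv2.imwrite(f'pics/d_{nm}.png',cv2.resize(g,None,fx=5,fy=5,interpolation=2))
go(440,0,180)
E
```

```text
w1 [  501     0   139   111 15117] ((569.7896728515625, 63.723323822021484), (139.1059112548828, 734.97216796875), 179.72988891601562) [454.211 156.511   2.   ] [455.607 152.479   8.   ]
634 [385.257  95.764] [469.737 230.805]Traceback (most recent call last):
  File "<stdin>", line 13, in <module>
cv2.error: OpenCV(4.12.0) /io/opencv/modules/imgproc/src/shapedescr.cpp:361: error: (-201:Incorrect size of input array) There should be at least 5 points to fit the ellipse in function 'fitEllipseNoDirect'
```

View pics/c7.png

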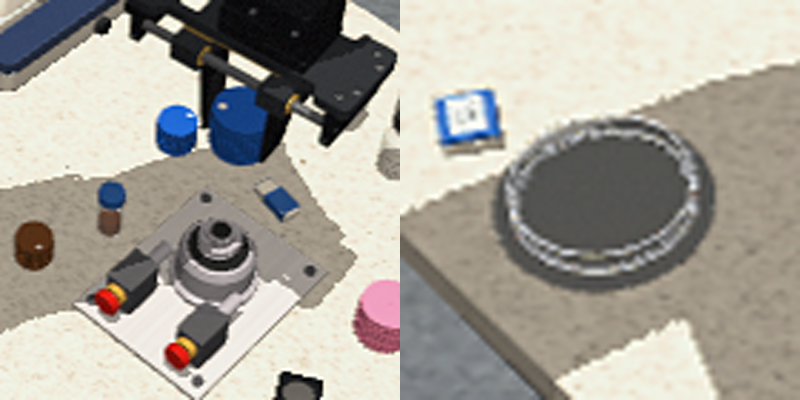

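View pics/d_w1.png

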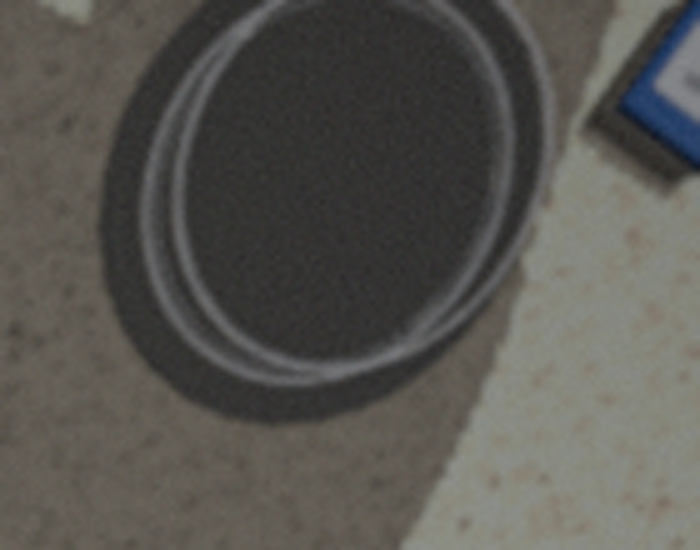

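The cap is off, upright in the grip, and the neck is bare. I carry it in front of the microscope to a spot near the dish and take a wrist look.

```bash
python3 - <<'E'
from h import *
np.set_printoptions(suppress=True,precision=3)
go(450,-20,220)
E
```

```text
from [ 597.9 -180.4  178.8] [-3.141  0.001 -3.017] turn [-0.001  0.001 -0.   ] shift [ 0.127  0.177 -0.042] t 17.65 F [ 0.2  0.1 -0.8] op 0.479 j [-0.4   0.53  1.6   0.    1.01 -2.09]
```

Request:
{"op": "arm_command", "data": {
  "targets": [
    [[0,0,0.15],[0.015,0.022,-0.005],255],
    [[0,0,0.3],[0.032,0.044,-0.01],255],
    [[0,0,0.45],[0.048,0.066,-0.015],255],
    [[0,0,0.6],[0.064,0.088,-0.02],255],
    [[0,0,0.75],[0.08,0.11,-0.026],255],
    [[0,0,0.9],[0.096,0.133,-0.032],255],
    [[0,0,1.05],[0.112,0.155,-0.037],255],
    [[0,0,1.2],[0.127,0.177,-0.042],255]
  ]
}}

```text
t: 18.45
eef_pos: [448.5, -19.8, 219.2]
tcp_rot: [-3.14, -0.001, 2.06]
ft_force: [0.6, 0.2, -0.8]
opening: 0.483
```

```bash
python3 - <<'E'
from h import *
np.set_printoptions(suppress=True,precision=3)
go(440,70,220,1.65)
E
```

```text
from [448.5 -19.8 219.2] [-3.14  -0.001  2.06 ] turn [-0.002 -0.001  0.41 ] shift [ 0.083  0.035 -0.001] t 18.45 F [ 0.6  0.2 -0.8] op 0.483 j [-0.19  0.24  1.96  0.    0.95 -0.68]
```

Request:
{"op": "arm_command", "data": {
  "targets": [
    [[0,0,0.14],[0.028,0.012,0],255],
    [[0,0,0.28],[0.055,0.023,0],255],
    [[0,0,0.41],[0.083,0.035,0],255],
    [[0,0,0.41],[0.083,0.035,0],255],
    [[0,0,0.41],[0.083,0.035,0],255]
  ]
}}

```text
t: 18.95
eef_pos: [440.7, 69.4, 219.2]
tcp_rot: [-3.14, -0.0, 1.66]
ft_force: [-0.3, 0.0, -0.1]
opening: 0.48
```

```bash
python3 -c "
from h import *
np.set_printoptions(suppress=True,precision=3)
go(440,70,220,1.65);snap('wrist','w5')"
```

```text
from [440.7  69.4 219.2] [-3.14 -0.    1.66] turn [-0.001 -0.     0.01 ] shift [ 0.001 -0.001 -0.001] t 18.95 F [-0.3  0.  -0.1] op 0.48 j [ 0.01  0.23  1.97 -0.    0.94 -0.08]
```

View pics/w5.png

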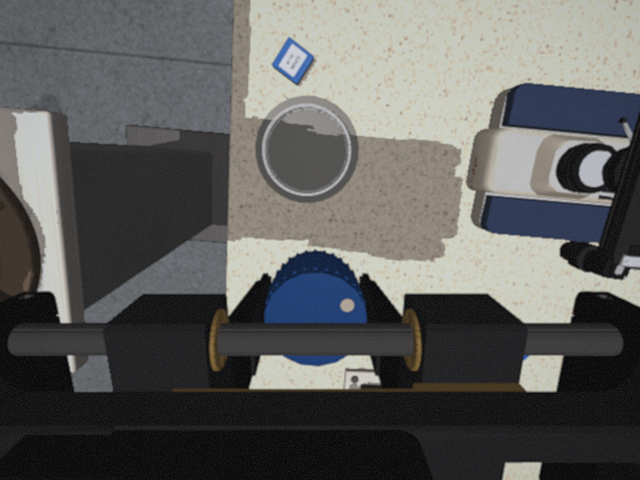

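The cap is upright in the jaws with its dot up at (347,305). The dish is at (307,149) on its mat and the slip box at (293,60). I fit the dish's rings.

```bash
python3 - <<'E'
from h import *
np.set_printoptions(suppress=True,precision=1)
c,im,d=load('w5'); g=im[90:210,245:370]
cv2.imwrite('pics/d5.png',cv2.resize(g,(625,600),interpolation=2))
gr=cv2.cvtColor(im,cv2.COLOR_BGR2GRAY)[90:210,245:370]
cs=cv2.HoughCircles(cv2.GaussianBlur(gr,(3,3),0),cv2.HOUGH_GRADIENT_ALT,1,1,param1=100,param2=0.6,minRadius=35,maxRadius=60)
for x in (cs[0] if cs is not None else []): u,v=x[0]+245,x[1]+90; print(u,v,x[2],onplane(c,u,v,16),onplane(c,u,v,4))
P=cloud(c,d); q=P[90:210,245:370].reshape(-1,3); r=q[(q[:,2]>9)&(q[:,2]<20)]
print(len(r),r.min(0),r.max(0),np.median(r,0)); 
E
```

```text
302.0 146.0 46.175762 [419.1 147.3  16. ] [418.6 147.5   4. ]
309.0 149.0 44.08112 [426.6 144.9  16. ] [426.4 145.1   4. ]
311.0 141.0 52.047928 [428. 153.  16.] [427.8 153.5   4. ]
314.0 156.0 52.703377 [432.4 138.4  16. ] [432.3 138.3   4. ]
314.0 156.0 41.490257 [432.4 138.4  16. ] [432.3 138.3   4. ]
299.0 161.0 54.179474 [417.2 131.9  16. ] [416.7 131.7   4. ]
292.0 147.0 54.647736 [408.9 145.3  16. ] [408.1 145.5   4. ]
305.0 166.0 41.491135 [423.9 127.4  16. ] [423.6 127.    4. ]
319.0 149.0 42.78231 [436.9 145.9  16. ] [437.  146.1   4. ]
298.0 135.0 53.76272 [414.1 157.7  16. ] [413.5 158.3   4. ]
292.0 147.0 41.646706 [408.9 145.3  16. ] [408.1 145.5   4. ]
298.0 173.0 49.537388 [417.1 119.6  16. ] [416.6 118.9   4. ]
292.0 156.0 40.52107 [409.5 136.3  16. ] [408.7 136.2   4. ]
289.0 167.0 42.75705 [407.2 124.9  16. ] [406.3 124.4   4. ]
312.0 165.0 39.94843 [431.1 129.1  16. ] [431.  128.7   4. ]
305.0 134.0 40.227226 [421.2 159.4  16. ] [420.8 160.    4. ]
438 [377.7  96.6  13.9] [469.7 188.7  19.3] [422.5 147.6  16.5]
```

View pics/d5.png

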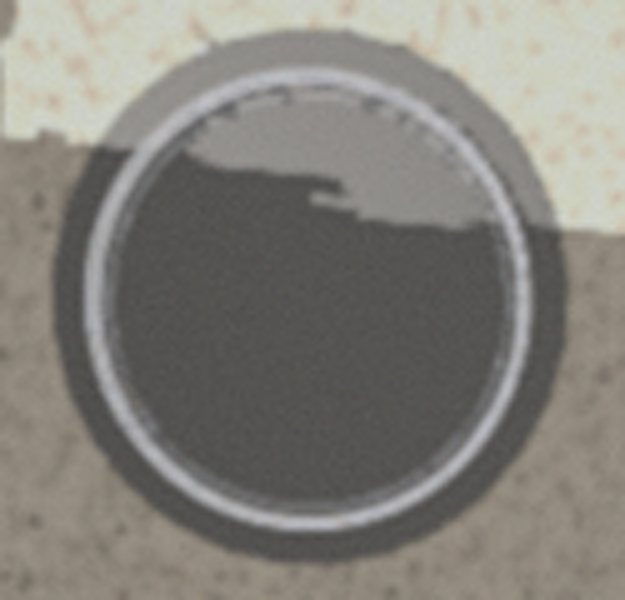

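Dish centre from the depth extents is (423.7,142.7), and from the ring about (424,144). I use (424,143.3).

```bash
python3 -c "
from h import *
np.set_printoptions(suppress=True,precision=4)
go(424,143.3,60,1.66)"
```

```text
from [440.9  68.9 219.3] [-3.141  0.     1.659] turn [-0.0011  0.     -0.0005] shift [ 0.0757 -0.01    0.1593] t 19.0 F [ 1.1 -0.6 -0.4] op 0.48 j [ 0.01  0.23  1.97 -0.    0.94 -0.08]
```

Request:
{"op": "arm_command", "data": {
  "targets": [
    [[0,0,0],[0.03,-0.004,0.03],255],
    [[0,0,0],[0.06,-0.008,0.06],255],
    [[0,0,0],[0.076,-0.01,0.09],255],
    [[0,0,0],[0.076,-0.01,0.12],255],
    [[0,0,0],[0.076,-0.01,0.145],255],
    [[0,0,0],[0.076,-0.01,0.159],255],
    [[0,0,0],[0.076,-0.01,0.159],255],
    [[0,0,0],[0.076,-0.01,0.159],255]
  ]
}}

```text
t: 19.8
eef_pos: [424.8, 143.3, 60.9]
tcp_rot: [-3.141, 0.0, 1.657]
ft_force: [-1.1, 0.3, -0.0]
opening: 0.477
```

```bash
python3 -c "
from h import *
np.set_printoptions(suppress=True,precision=4)
go(424,143.3,12,1.66)
c,im,d=snap('scene','s6');cv2.imwrite('pics/c8.png',cv2.resize(im[180:310,170:310],(640,594),interpolation=2))"
```

```text
from [424.8 143.3  60.9] [-3.141  0.     1.657] turn [-0.0006  0.     -0.0033] shift [ 0.0001 -0.0008  0.0489] t 19.8 F [-1.1  0.3 -0. ] op 0.477 j [0.18 0.5  2.13 0.   0.51 0.09]
```

View pics/c8.png

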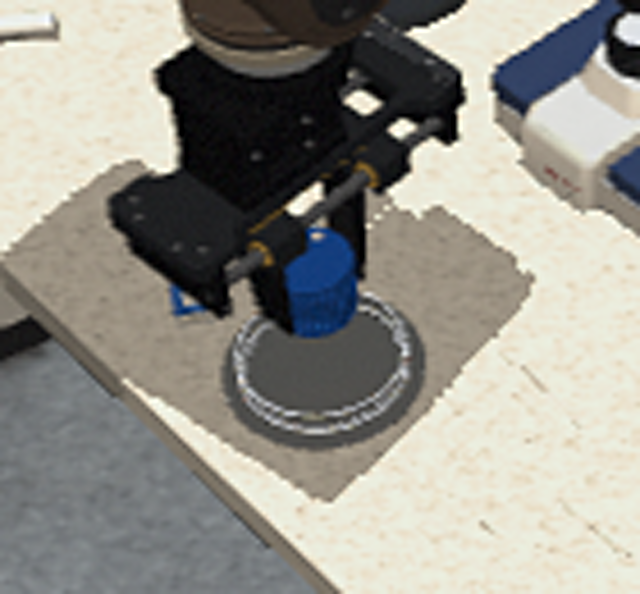

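Request:
{"op": "arm_command", "data": {
  "targets": [
    [[0,0,0],[0,-0.001,0.015],255],
    [[0,0,0],[0,-0.001,0.028],255],
    [[0,0,0],[0,-0.001,0.036],255],
    [[0,0,0],[0,-0.001,0.042],255],
    [[0,0,0],[0,-0.001,0.045],255],
    [[0,0,0],[0,-0.001,0.046],255],
    [[0,0,0],[0,-0.001,0.047],255]
  ]
}}

```text
t: 20.55
eef_pos: [423.8, 143.9, 14.1]
tcp_rot: [3.141, -0.0, 1.657]
ft_force: [0.1, -0.2, -0.1]
opening: 0.479
```

Request:
{"op": "arm_command", "data": {
  "targets": [
    [[0,0,0],[0,0,0.0005],255],
    [[0,0,0],[0,0,0.001],255],
    [[0,0,0],[0,0,0.001],255]
  ]
}}

```text
t: 20.85
eef_pos: [423.7, 143.9, 12.9]
tcp_rot: [3.141, -0.0, 1.657]
ft_force: [0.1, 0.7, -0.2]
opening: 0.479
```

Request:
{"op": "arm_command", "data": {
  "targets": [
    [[0,0,0],[0,0,0.0005],255],
    [[0,0,0],[0,0,0.001],255],
    [[0,0,0],[0,0,0.001],255]
  ]
}}

```text
t: 21.15
eef_pos: [423.6, 143.9, 12.1]
tcp_rot: [3.141, -0.0, 1.657]
ft_force: [-0.9, 0.4, 4.3]
opening: 0.484
```

Request:
{"op": "arm_command", "data": {
  "targets": [
    [[0,0,0],[0,0,0],255]
  ]
}}

```text
t: 21.25
eef_pos: [423.7, 143.9, 12.1]
tcp_rot: [3.141, -0.0, 1.657]
ft_force: [-1.3, -0.0, 5.2]
opening: 0.481
```

Contact: about 5 N, at the predicted height. I release a little, inside the wall, then lift straight up.

Request:
{"op": "arm_command", "data": {
  "targets": [
    [[0,0,0],[0,0,0],120],
    [[0,0,0],[0,0,0],120],
    [[0,0,0],[0,0,0],116],
    [[0,0,0],[0,0,0],116]
  ]
}}

```text
t: 21.65
eef_pos: [423.6, 143.9, 11.8]
tcp_rot: [-3.142, -0.0, 1.657]
ft_force: [0.1, 0.1, 0.1]
opening: 0.545
```

Request:
{"op": "arm_command", "data": {
  "targets": [
    [[0,0,0],[0,0,-0.003],116],
    [[0,0,0],[0,0,-0.008],116],
    [[0,0,0],[0,0,-0.016],116],
    [[0,0,0],[0,0,-0.03],100],
    [[0,0,0],[0,0,-0.05],60],
    [[0,0,0],[0,0,-0.08],0],
    [[0,0,0],[0,0,-0.12],0],
    [[0,0,0],[0,0,-0.16],0]
  ]
}}

```text
t: 22.45
eef_pos: [423.1, 143.7, 173.9]
tcp_rot: [-3.141, -0.0, 1.657]
ft_force: [0.8, 0.3, -0.8]
opening: 0.887
```

Request:
{"op": "arm_command", "data": {
  "targets": [
    [[0,0,0],[-0.04,0,-0.03],0],
    [[0,0,0],[-0.075,0,-0.05],0],
    [[0,0,0],[-0.075,0,-0.05],0],
    [[0,0,0],[-0.075,0,-0.05],0]
  ]
}}

```text
t: 22.85
eef_pos: [429.8, 68.8, 222.4]
tcp_rot: [3.14, -0.0, 1.655]
ft_force: [-0.2, -0.3, 0.0]
opening: 1.001
```

```bash
python3 - <<'E'
from h import *
np.set_printoptions(suppress=True,precision=2)
print(env.state()['eef_pos'],env.state()['t'],env.state()['ft_force'])
c,im,d=snap('wrist','w7'); P=cloud(c,d); hsv=cv2.cvtColor(im,cv2.COLOR_BGR2HSV)
bl=(cv2.inRange(hsv,(98,90,40),(125,255,255))>0)&(np.hypot(P[...,0]-424,P[...,1]-143)<45)
t=bl&(P[...,2]>36); q=P[t]; A=np.c_[q[:,:2],np.ones(len(q))]; k=np.linalg.lstsq(A,q[:,2],rcond=None)[0]; print('plane',k,'meanz',q[:,2].mean())
cn=max(cv2.findContours(t.astype(np.uint8),0,1)[0],key=cv2.contourArea); e=cv2.fitEllipse(cn); print(e,onplane(c,*e[0],42))
r=P[(P[...,2]>9)&(P[...,2]<20)&(np.hypot(P[...,0]-424,P[...,1]-143)<60)&(np.hypot(P[...,0]-424,P[...,1]-143)>38)]; print(r.min(0),r.max(0),(r.min(0)+r.max(0))/2)
c2,i2,d2=snap('scene','s7'); 
cv2.imwrite('pics/c9.png',np.hstack([cv2.resize(i2[205:305,190:290],(400,400),interpolation=2),cv2.resize(i2[220:360,310:450],(400,400),interpolation=2)]))
E
```

```text
[429.84  68.76 222.44] 22.85 [-0.22 -0.28  0.03]
plane [ 0.05 -0.25 66.84] meanz 50.013471225929514
((314.4085388183594, 150.00885009765625), (45.74650192260742, 47.395896911621094), 173.0336456298828) [422.37 143.67  42.  ]
[377.64  96.85  13.81] [469.6  188.65  18.38] [423.62 142.75  16.1 ]
```

View pics/c9.png

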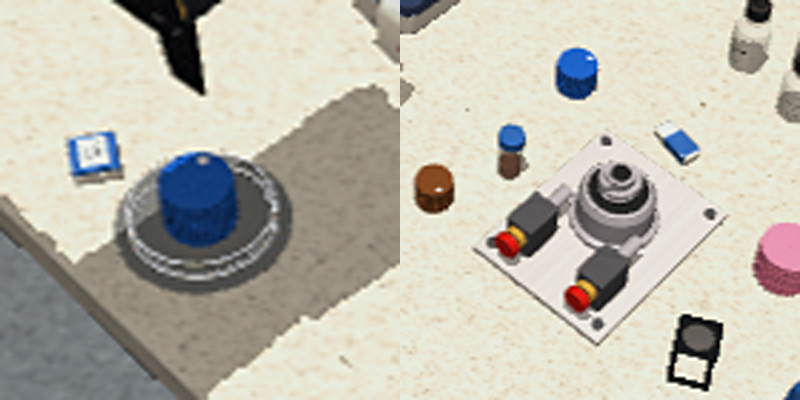

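View pics/w7.png

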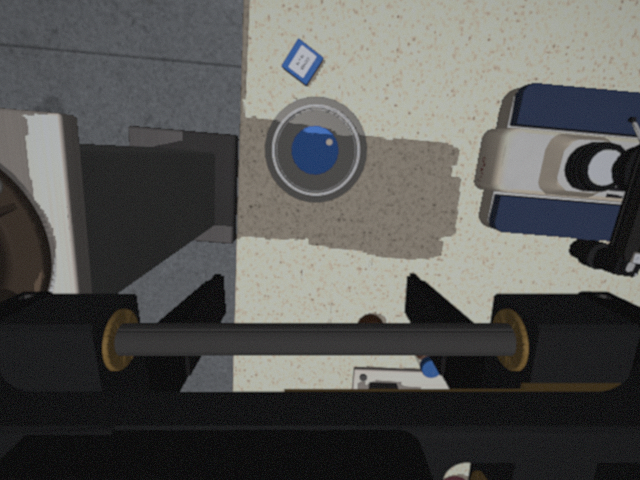

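The cap looks upright and central (wrist 314,150; dot up), both knobs are home and the bystanders are unmoved. The plane fit, however, gave a mean z of 50 and a slope, so I check that.

```bash
python3 - <<'E'
from h import *
np.set_printoptions(suppress=True,precision=2)
for nm,r0 in(('w7',45),('s7',45)):
    c,im,d=load(nm); P=cloud(c,d); hsv=cv2.cvtColor(im,cv2.COLOR_BGR2HSV)
    bl=(cv2.inRange(hsv,(98,90,40),(125,255,255))>0)&(np.hypot(P[...,0]-424,P[...,1]-143)<45)
    q=P[bl]; print(nm,len(q),np.percentile(q[:,2],[2,10,25,50,75,90,98]))
    t=bl&(abs(P[...,2]-42)<5); t=cv2.erode(t.astype(np.uint8),np.ones((3,3)))>0; q=P[t]
    print(len(q)); k=np.linalg.lstsq(np.c_[q[:,:2]-[424,143],np.ones(len(q))],q[:,2],rcond=None)[0]; print(k)
    ys,xs=np.nonzero(bl); 
    if nm=='w7':
        for v in range(125,178,5): print(v,P[v,[295,305,314,324,334],2])
E
```

```text
w7 1791 [ 36.72  40.63  41.13  41.67  42.24  42.73 392.23]
1465
[ 0.    0.   41.69]
125 [0.89 2.06 1.21 1.38 1.77]
130 [ 1.68 41.95 41.68 41.45  2.39]
135 [ 0.51 41.96 41.55 42.09  2.57]
140 [42.12 41.83 41.93 42.39 42.54]
145 [41.36 42.18 41.66 41.45 41.79]
150 [41.72 42.41 41.57 43.71 41.43]
155 [40.97 41.82 42.34 43.87 42.3 ]
160 [40.36 41.41 42.39 42.05 41.36]
165 [ 1.12 41.73 40.54 41.96  2.75]
170 [ 1.15 41.85 41.31 41.52  2.52]
175 [ 1.18  1.82 37.37  1.33  1.68]
s7 383 [ 2.9  11.59 23.31 37.74 40.45 42.51 43.69]
76
[ 0.01  0.   40.43]
```

The earlier slope came from dropout pixels. The top is flat at z = 41.7 (42 expected), so I hand in.

```bash
python3 -c "
from h import *
print(env.job_done())"
```

```text
the job is handed in; nothing more can be done
None
```

The job is handed in after about 23 s of the 72 s allowed, with every step done in the order asked.

- **Valve knobs:** I pushed the left knob, which stood about 17 mm out, to its stop, with force peaking near 12 N. A wrist picture then put both knob faces level at home, allowing for the chamber's 2° yaw. The final scene picture shows the same.
- **Cap off the chamber:** I unscrewed it anticlockwise in two grips, about 5.3 rad in all, following the 12 mm per turn rise. It lifted off with no measurable pull.
- **Cap in the dish:** I carried it past the front of the microscope and set it down with about 5 N. I opened the jaws only slightly inside the dish wall before lifting away.

**Last checks:**
- The cap's centre is about (422.4, 143.7) and the dish's about (423.6, 142.8), so it sits within about 2 mm of the middle.
- The cap's top is level at z = 41.7 mm (42 expected) with its dot up.
- The neck is bare, and the vial, eraser and slip box look unmoved. I judged those three from the pictures, without measuring.
- One check disagreed at first: a plane fit to the cap's top gave a false tilt. Pixels with no depth reading caused it, and it vanished once I removed them.

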